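# Fit the knurled bayonet cap to a spotlight at the packing bench

### The arm

A 7-joint arm with a two-finger parallel gripper is mounted at the origin on the work surface. World frame = base frame: x ahead of the robot, y to its left, z up, the work surface at z = 0. Lengths are in m, angles in rad, forces in N, time in s.
With the tool pointing down it reaches from about 0.4 to 0.85 m from the base axis. Payload 4.5 kg.
Tool frame: the origin (TCP) lies on the centre line of the jaws, within the pads' length; the fingertips stand 14 mm ahead of it and the grasp point (between the pads) lies 5 mm behind it; y points along the fingers, z is the direction in which the jaws open and shut, and the axes are right-handed (so a half turn about y gives the same grasp; the last joint's range is limited). The gripper opens to 88 mm and grips with 3 to 60 N. Pads are 18 mm wide; open, the fingers measure 123 mm over their backs; the gripper's body (75 mm by 187 mm) begins 45 mm behind the grasp point.
Start: joints at [1.178, 0.689, -0.195, 1.565, 0.157, 0.902, -0.215], TCP at [0.259, -0.569, 0.253] pointing down, gripper open.
Joint ranges: [-3.01, 3.01], [-0.46, 2.08], [-1.47, 1.51], [0.13, 2.56], [-1, 4.14], [0.04, 2.09], [-2.66, 2.66]. Speed limits (rad/s): [2.57, 2.57, 3.14, 3.14, 3.14, 3.14, 3.14].

### API

Orientations are given as a unit quaternion [x, y, z, w].
In Python, from plant import get_state, imaging, job gives the robot as it stands.
- The arm moves only by the tool send_rows, never from a script. Its argument "motion" is a list that holds one entry, the list of rows, each a list of 7 numbers: the turn, a rotation vector about the tool's x, y, z scaled (see below), then the shift along the tool's x, y, z scaled (see below), then the gripper's target within -1 to 1 (shut at 1, half-way at 0, fully open at -1). In form: [[[rx, ry, rz, tx, ty, tz, gripper], ...]]. A call has exactly 5 rows; each row shifts and turns the commanded pose from where the row before left it, along the tool's axes as they then stand; what a row does not reach is not made up. The controller multiplies each number of a shift by 0.02 m and each number of a turn by 0.08 rad. A row lasts 1/12 s, in which the tool goes at most 41.7 mm and 7.16 degrees, less where a joint would pass 70% of its speed; a pose out of reach is approached as far as the arm can. A call with a number of a shift or a turn outside -1 to 1 is refused whole. A call with a gripper value outside its range is refused whole. The fingers move at their own pace and stop on an object; "force" is the grip in N (left out, the last holds). Time passes only in rows, so rows that do not move let the fingers close, or fill a call up. It gives the time, the measured TCP pose, the force and the opening at its end, in the units of the state.
- get_state(): the state, without advancing time (a new reading comes with each control period).
- imaging.snapshot(name): name is "scene" or "top"; returns a dict with "img" (400x640x3 uint8, red, green, blue), "camera_matrix" (3x3 intrinsics, pixels), "dist_coeffs" ([k1, k2, p1, p2, k3] as OpenCV has them; the pictures are not rectified), "R" (3x3) and "t" (3): a world point X has camera coordinates R X + t. Camera axes: x right, y down, z forward; pixel columns grow to the right and rows downward; lengths in m; the calibration is good to about 2 mm. A picture is of the moment at which its call begins. There is no depth.
- job.finish_job(): hands the job in, once; it reports no verdict.
The state is a dict: "clock": time; "q": joint angles; "qd": joint speeds; "joint_torque": joint torques, N m; "tool_pos": TCP position; "eef_rot": TCP orientation; "contact_force": force on the tool from outside, world axes, zero at the start; "moment": the same for the moment, N m; "opening": opening from 0.0 (shut) to 1.0 (fully open).
Only numpy, scipy, OpenCV 4.12 (cv2) and the standard library are available. Lean on these libraries where they do the work, as an engineer would, in place of code of your own. Each camera call takes 0.05 s, during which the arm holds its last target.

### The job

Lift the knurled aluminium cap out of the blue parts bin, lower it straight over the white barrel of the spotlight and turn it until the keyways hidden inside it drop over the two brass pins. Then push it fully home against its spring-loaded lens and keep holding it down there: finish while still holding it, because the spring lifts the cap as soon as it is let go. Leave the orange part, pen cup and carton where they are.

Things in the scene. Friction and masses are not known exactly. Their poses are not given: they have to be found in the camera images.
- cap_mid (a point): Centre (half-way up, 21 mm above its lower rim) of the loose knurled aluminium cap, upright in the bin. 54 mm outside diameter, 42 mm high, about 0.12 kg, closed top with a dark disc. Open below; inside it is as told under cap_rim.
- cap_rim (a point): Centre of the cap's lower rim. Bore 31 mm diameter, 38 mm deep. Four straight keyways in its wall, 90 degrees apart, full depth, 8.5 mm wide, cut out to 21 mm from the axis. They are hidden: neither the knurling nor these x, y axes show where they lie; find them by feel, within a quarter turn either way.
- barrel_seat (a point): Centre of the flat aluminium shoulder (62 mm diameter) round the barrel's foot, 40 mm above the bench, z up: the cap's rim rests on it when home (cap centre then 21 mm above it). White barrel rises 34 mm above it, 28 mm diameter, top edge chamfered. Upright and fixed in a black stand (plate 120 mm square, 12 mm thick).
- pins (a point): On the barrel's axis at the height of the pin tops, 14 mm above the shoulder. Two brass pins, 5 mm thick, stick out on opposite sides, along this x axis, to 19.5 mm from the axis. They enter keyways within about 6 degrees of true; else the cap stops on them, its centre 35 mm above the shoulder.
- lens (a joint): How far (m) the spring-loaded lens (14 mm thick round plunger on the barrel's axis) is pressed down into the barrel: 0 when free, its face then 50 mm above the shoulder; 0.012 when the cap is home. The cap's ceiling meets it only after the keyways have dropped about 2 mm over the pins. The spring pushes up with 3 N at first and 8 N at home.
- bin: Blue open parts bin, fixed, 180 mm (its x) by 290 mm (its y), 45 mm high, walls and floor 5 mm; origin under its centre. The cap and the orange part stand in it about 60 mm either side of the middle along its y, either way round.
- spare_mid (a point): Centre of a loose orange stepped plastic part standing in the bin, 48 mm diameter, 26 mm high. Leave it.
- cup: Purple pen cup with pens, 74 mm diameter, pens up to 140 mm high; origin under its centre. Leave it.
- carton: Small brown carton, 110 x 85 x 70 mm high; origin under its centre. Leave it.
Mind the look-alikes: they are no part of the job. Leave any green or purple look-alike of the part that bears barrel_seat alone.

How it is judged:
By the outcome, as a careful person would: the job done as asked, in the order asked, and still so for the second after the job is handed in, while the arm keeps its last pose, push and grip.
It also fails if it takes over 61 s, if anything falls off the work surface, if the arm or the gripper's body presses on something with over 40 N, if the wrist force passes 120 N, or if a joint passes its speed limit or range.

## Working session

There is one attempt and no reset: what is moved stays moved. The work goes in short steps, Python scripts to look and compute and a tool call to move; the robot and the scene stay as the last step left them, time stands still between calls to the robot, and variables do not carry over. Pictures are saved under pics/ and viewed, and the job is handed in when it is done.

Besides the shell and the picture viewer there is one more tool, called after "Emit:" as name(argument=value, ...), one argument or row to a line, values as JSON. send_rows: Moves the arm, as the interface text tells. Its arguments: {"type":"object","properties":{"motion":{"type":"array"},"force":{"type":"number"}},"required":["motion"]}

```bash
ls; mkdir -p pics; python3 - <<'E'
from plant import get_state, imaging, job
import cv2,numpy as np
print(get_state())
for n in("scene","top"):
    s=imaging.snapshot(n)
    cv2.imwrite(f"pics/{n}0.png",s["img"][:,:,::-1])
    np.savez(f"{n}0.npz",**s)
    print(n,s["camera_matrix"],s["dist_coeffs"],s["R"],s["t"])
E
```

```text
pics
{'clock': 0.0, 'q': array([ 1.17778591,  0.68998823, -0.19455691,  1.56635404,  0.15729505,
        0.90249415, -0.21509661]), 'qd': array([ 9.19392541e-04,  1.04263821e-03, -5.08977194e-04,  2.06689368e-05,
       -1.27620580e-03,  6.25450062e-04,  4.25811978e-04]), 'joint_torque': array([-5.17006333e-05, -5.27558112e+01, -1.26699843e+00, -1.53425503e+01,
       -5.26919717e-02,  6.68187029e-03,  1.69595819e-04]), 'tool_pos': array([ 0.25845522, -0.56838259,  0.25190578]), 'eef_rot': array([-0.14997244,  0.69168762, -0.69042664,  0.14962472]), 'contact_force': array([ 0.84687661, -0.12835937, -0.14188264]), 'moment': array([ 0.00405523,  0.01673114, -0.01122851]), 'opening': 0.9984756905259352}
scene [[447.99505489   0.         316.92394386]
 [  0.         447.99505489 192.55786301]
 [  0.           0.           1.        ]] [-0.05661948  0.          0.          0.          0.        ] [[-0.48835975  0.87263373  0.00388922]
 [ 0.66372761  0.37433388 -0.64756452]
 [-0.56654251 -0.31366307 -0.7620007 ]] [ 0.28044846 -0.29933119  1.98024056]
top [[493.39183509   0.         317.08163664]
 [  0.         493.39183509 197.00023242]
 [  0.           0.           1.        ]] [-0.00776874  0.          0.          0.          0.        ] [[ 7.51075362e-03 -9.99971485e-01  7.86248426e-04]
 [-9.81718711e-01 -7.52319752e-03 -1.90188786e-01]
 [ 1.90189278e-01  6.56586320e-04 -9.81747222e-01]] [-2.63988002e-04  5.75653348e-01  1.34369393e+00]
```

View pics/scene0.png

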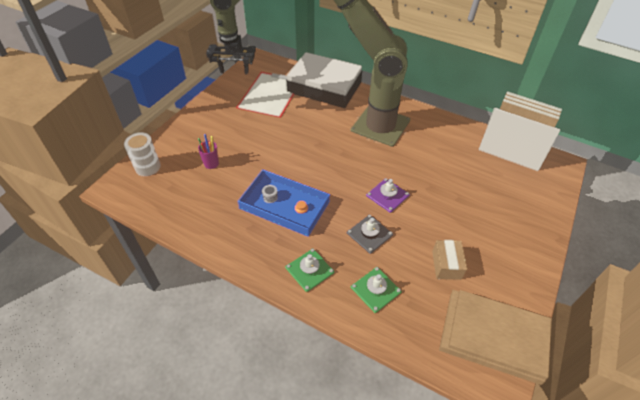

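View pics/top0.png

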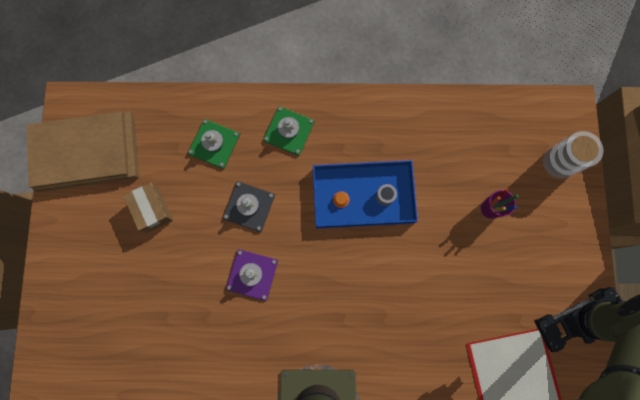

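The cap candidates are the grey cylinder with a dark disc in the bin (top 387,193 / scene 270,194) and the orange part (top 341,200 / scene 302,207). The white striped cup (top 580,150) is not in the bin. For the stand there is the black plate (top 248,206 / scene 370,232), plus green at top 289,128 and 214,143 and purple at top 251,275. I choose the grey cap and the black stand, and will check both in close crops.

```bash
python3 - <<'E'
import cv2,numpy as np
t=cv2.imread("pics/top0.png");s=cv2.imread("pics/scene0.png")
def c(i,x,y,w=32): return cv2.resize(i[y-w:y+w,x-w:x+w],(384,288) if 0 else (290,290),interpolation=cv2.INTER_CUBIC)
o=np.vstack([np.hstack([c(t,387,193),c(t,248,206)]),np.hstack([c(s,270,194),c(s,370,230)])])
cv2.imwrite("pics/crop0.png",o)
E
```

```text
(no output)
```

View pics/crop0.png

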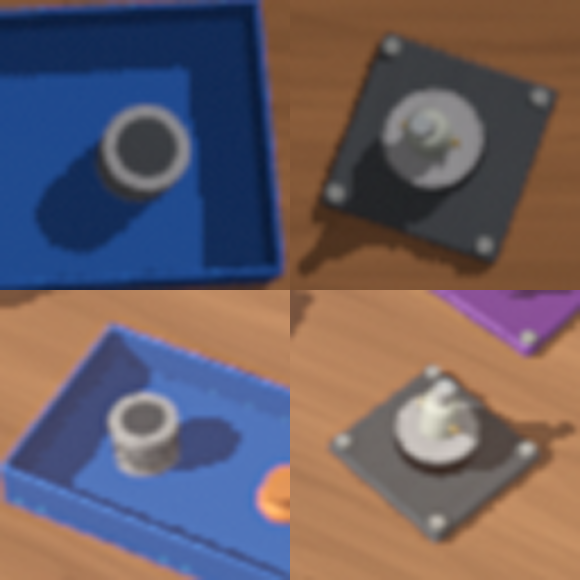

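The crops confirm both: the grey cap with a dark disc in the bin, and the black plate with shoulder, white barrel and brass pins. Next I measure them.

```bash
cat > h.py <<'E'
import cv2,numpy as np
from scipy.spatial.transform import Rotation as Ro
def load(n): return dict(np.load(f"{n}.npz"))
def ray(s,p):
    u=cv2.undistortPoints(np.array(p,float).reshape(-1,1,2),s["camera_matrix"],s["dist_coeffs"])[:,0]
    d=np.c_[u,np.ones(len(u))]@s["R"]; return -s["R"].T@s["t"],d/np.linalg.norm(d,axis=1)[:,None]
def plane(s,p,z):
    c,d=ray(s,p); return c+d*((z-c[2])/d[:,2])[:,None]
def tri(a,pa,b,pb):
    c1,d1=ray(a,pa);c2,d2=ray(b,pb);d1=d1[0];d2=d2[0]
    k=np.linalg.lstsq(np.c_[d1,-d2],c2-c1,rcond=None)[0]
    A=c1+k[0]*d1;B=c2+k[1]*d2;return (A+B)/2,np.linalg.norm(A-B)
def proj(s,X):
    return cv2.projectPoints(np.array(X,float).reshape(-1,1,3),cv2.Rodrigues(s["R"])[0],s["t"],s["camera_matrix"],s["dist_coeffs"])[0][:,0]
E
python3 - <<'E'
from h import *
out={}
def pr(a):print("\n".join(" ".join("%3d"%v for v in r) for r in a))
t=load("top0");s=load("scene0")
for n,a,(x,y) in(("top",t,(387,193)),("scene",s,(270,192))):
    g=cv2.cvtColor(a["img"],cv2.COLOR_RGB2HSV)
    print(n,"S");pr(g[y-13:y+14,x-13:x+14,1]);print("V");pr(g[y-13:y+14,x-13:x+14,2])
for n,a,(x,y) in(("top",t,(248,206)),("scene",s,(370,230))):
    o=a["img"][y-28:y+28,x-28:x+28,::-1]
    cv2.imwrite(f"pics/st_{n}.png",cv2.resize(o,(580,580),interpolation=cv2.INTER_NEAREST))
E
```

```text
top S
198 199 201 199 199 199 199 199 198 199 201 201 198 199 198 198 198 198 196 196 201 197 197 202 208 205 205
198 198 198 198 199 199 196 201 199 199 199 196 199 198 199 199 199 196 198 198 199 199 203 199 202 202 202
199 199 198 199 198 198 201 198 196 199 198 198 196 199 198 198 198 199 199 199 198 197 199 197 208 199 199
198 201 198 198 199 198 198 198 194 190 183 174 165 167 172 178 185 194 198 198 198 197 199 202 202 202 208
199 198 198 198 198 201 198 190 165 135 106  77  59  59  71  89 111 154 183 196 196 199 197 208 202 202 205
199 198 198 199 198 196 183 143  85  49  33  18   9   9  16  25  37  66 116 175 194 197 197 205 205 202 200
196 198 199 199 196 172 116  58  24   9   6   6   6   4   6   6   7  16  48 107 164 195 198 206 203 200 200
199 198 198 199 186 127  51  11   4   6   7  11  12  12   9   8   7   8  14  48 111 181 201 202 198 202 202
199 199 198 192 148  66  17   4   5  12  18  19  23  23  26  22  13   7   6  14  57 132 184 203 208 203 203
198 201 196 173  93  19   6   4  12  19  27  24  23  27  23  24  19  13   7   6  22  70 143 191 200 203 202
198 199 193 14
[... 9881 characters left out ...]
 113 110 106 102 100 103 116 122 121 121 121 120 119
163 183 188 187 188 186 180 171 174 164 138 124 121 115 108 109 111 111 107 115 118 120 119 121 130 138 138
183 188 188 187 187 187 185 184 181 176 158 141 135 127 117 115 114 126 137 139 139 139 138 145 165 179 181
188 188 186 187 187 187 187 188 186 181 172 162 154 145 138 136 142 165 180 182 182 181 181 182 186 189 190
188 187 187 187 187 187 187 187 187 187 185 184 183 182 182 181 182 185 189 189 189 189 188 188 188 188 187
188 187 187 187 187 187 186 187 187 187 188 188 189 189 189 189 189 188 188 188 187 188 187 188 187 187 187
185 188 188 188 187 187 187 187 187 187 187 187 187 187 188 187 187 187 187 187 187 187 187 187 187 187 187
```

View pics/st_top.png

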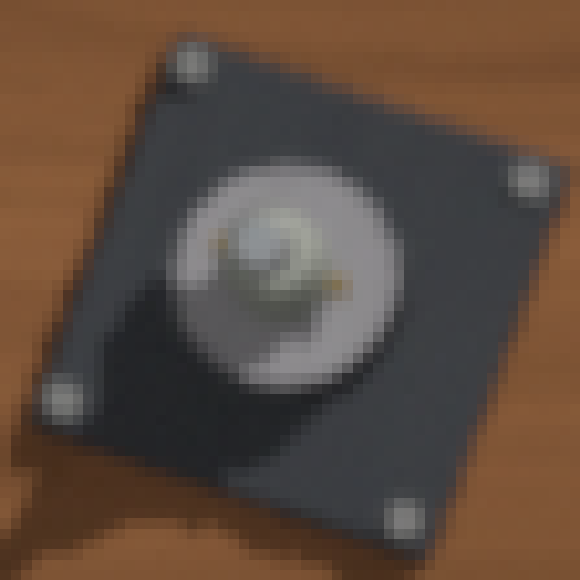

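View pics/st_scene.png

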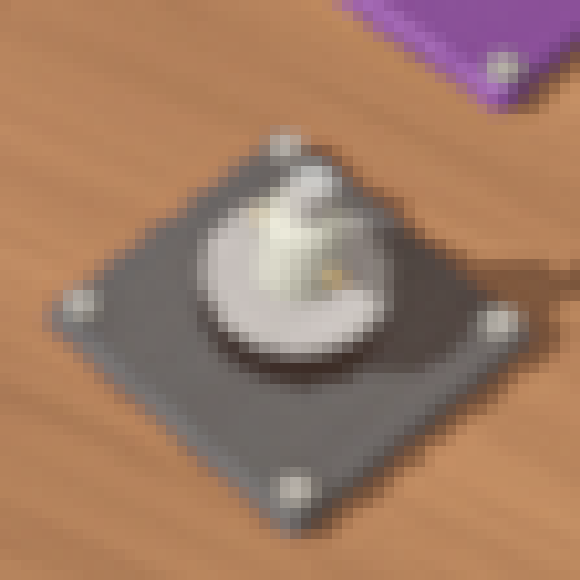

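```bash
python3 - <<'E'
from h import *
t=load("top0");s=load("scene0")
def cc(a,x,y,th):
    v=cv2.cvtColor(a["img"],cv2.COLOR_RGB2HSV); S=v[...,1];V=v[...,2]
    m=((S<45)&(V<th)).astype(np.uint8)
    n,l,st,c=cv2.connectedComponentsWithStats(m,connectivity=4)
    k=l[y,x]; return c[k],st[k]
ct,a=cc(t,387,193,100);cs,b=cc(s,268,189,140)
print(ct,a,cs,b);
X,e=tri(t,ct,s,cs);print("cap top disc",X,e)
print("at z .047",plane(t,[ct],.047),plane(s,[cs],.047))
T=lambda p:np.array(p)/10.357-.5+np.array([220,178])
Sx=lambda p:np.array(p)/10.357-.5+np.array([342,202])
st=[(194,63),(530,181),(406,519),(65,403)]
# top view up = +x ; list in world
sc=[(295,490),(80,303),(284,146),(500,322)]
sc_order=None
P=[]
for p in st:
    w=plane(t,[T(p)],.014)[0]; print("top",w, (proj(s,[w])[0]-[342,202]+.5)*10.357)
pt=plane(t,T(st),.014).mean(0);ps=plane(s,Sx(sc),.014).mean(0);print("plate centre",pt,ps)
for nm,z in(("pins",.0515),):
    a=plane(t,T([(221,246),(341,287)]),z);b=plane(s,Sx([(258,212),(335,276)]),z);print(a,b,a.mean(0),b.mean(0))
d=plane(t,T(st),.014);e=[d[1]-d[0],d[2]-d[1],d[2]-d[3],d[0]-d[3]];print([np.degrees(np.arctan2(x[1],x[0])) for x in e])
d=plane(t,T([(221,246),(341,287)]),.0515);x=d[1]-d[0];print("pin ang",np.degrees(np.arctan2(x[1],x[0])))
d=plane(s,Sx([(258,212),(335,276)]),.0515);x=d[1]-d[0];print("pin ang",np.degrees(np.arctan2(x[1],x[0])),np.linalg.norm(x))
print("shoulder",tri(t,T((285,274)),s,Sx((294,269))))
print("shoulder @.04",plane(t,[T((285,274))],.04),plane(s,[Sx((294,269))],.04))
print("lens top",tri(t,T((259,246)),s,Sx((317,182))))
def orange(a):
    v=cv2.cvtColor(a["img"],cv2.COLOR_RGB2HSV);m=((v[...,0]<14)&(v[...,1]>180)&(v[...,2]>120)).astype(np.uint8)
    n,l,q,c=cv2.connectedComponentsWithStats(m);k=1+np.argsort(-q[1:,4])[:3];return c[k],q[k]
print(orange(t),orange(s))
for p in [(313,166),(413,160),(416,220),(316,227)]:print("bin rim",plane(t,[p],.045))
E
```

```text
[386.88970588 193.04411765] [381 187  13  13 136] [269.13207547 189.90566038] [265 187   9   7  53]
cap top disc [ 0.59063435 -0.19556462  0.04536852] 0.00010554004629646884
at z .047 [[ 0.59027962 -0.19528156  0.047     ]] [[ 0.59176263 -0.19473799  0.047     ]]
top [0.62198235 0.23594529 0.014     ] [293.704172   485.96089596]
top [0.58861564 0.13981508 0.014     ] [ 80.50516012 299.40453862]
top [0.49235708 0.17193443 0.014     ] [283.86590013 141.77461521]
top [0.52428906 0.26836821 0.014     ] [499.55562612 315.69459438]
plate centre [0.55681104 0.20401575 0.014     ] [0.55849304 0.20491511 0.014     ]
[[0.56241307 0.22042565 0.0515    ]
 [0.55125946 0.18716259 0.0515    ]] [[0.55172399 0.18608726 0.0515    ]
 [0.56326023 0.22000341 0.0515    ]] [0.55683626 0.20379412 0.0515    ] [0.55749211 0.20304533 0.0515    ]
[np.float64(-109.14184437060784), np.float64(161.54728418407032), np.float64(-108.32118359623652), np.float64(-18.360219729401102)]
pin ang -108.53707472480765
pin ang 71.21477750946431 0.03582443097006559
shoulder (array([0.55740435, 0.20414822, 0.03766711]), np.float64(0.0010061188374829485))
shoulder @.04 [[0.55680179 0.20427852 0.04      ]] [[0.55926531 0.20421261 0.04      ]]
lens top (array([0.5559129 , 0.20549421, 0.08591853]), np.float64(0.0014039559553458388))
(array([[473.48201439, 367.66906475],
       [337.3125    , 198.4375    ],
       [345.4       , 202.7       ]]), array([[467, 342,  15,  55, 139],
       [335, 193,   7,  12,  16],
       [344, 200,   4,   6,  10]], dtype=int32)) (array([], shape=(0, 2), dtype=float64), array([], shape=(0, 5), dtype=int32))
bin rim [[0.66884294 0.01659855 0.045     ]]
bin rim [[ 0.68905026 -0.27323069  0.045     ]]
bin rim [[ 0.51341877 -0.27654822  0.045     ]]
bin rim [[0.49132889 0.00651564 0.045     ]]
```

The views agree. The cap is at about (0.591, -0.195), with its top at z≈0.046. The seat is at about (0.557, 0.204), with the shoulder at z≈0.038 to 0.040. The pins lie along about 71.3°, and the scene camera sits about 1.5 mm high in x throughout. Next I work out the reach in tool axes.

```bash
cat > go.py <<'E'
import sys
from h import *
from plant import get_state
s=get_state();R=Ro.from_quat(s["eef_rot"]).as_matrix();p=s["tool_pos"]
np.set_printoptions(precision=4,suppress=True)
print("t",round(s["clock"],2),"p",p,"op",round(s["opening"],3),"q",s["q"],"F",s["contact_force"],"M",s["moment"])
zd=R[:,2];print("tool axes (cols)\n",R,"\nyaw z",np.degrees(np.arctan2(zd[1],zd[0])))
if len(sys.argv)>4:
    g=np.array([float(v) for v in sys.argv[1:4]]);yaw=np.radians(float(sys.argv[4]))
    print("shift units (20mm), tool axes:",R.T@(g-p)/.02)
    z=np.array([np.cos(yaw),np.sin(yaw),0]);y=np.array([0,0,-1.]);G=np.c_[np.cross(y,z),y,z]
    rv=Ro.from_matrix(R.T@G).as_rotvec();print("turn units(.08):",rv/.08, "deg",np.degrees(rv))
E
python3 go.py 0.591 -0.195 0.12 90
```

```text
t 0.1 p [ 0.2585 -0.5685  0.252 ] op 0.996 q [ 1.1778  0.6899 -0.1945  1.5662  0.1573  0.9025 -0.2151] F [-1.7706 -0.6628  0.6359] M [0.0009 0.0411 0.0175]
tool axes (cols)
 [[-0.9103 -0.0008  0.414 ]
 [-0.414   0.0015 -0.9103]
 [ 0.0001 -1.     -0.0017]] 
yaw z -65.54273983574518
shift units (20mm), tool axes: [-22.8671   6.6127 -10.1024]
turn units(.08): [  0.0081 -33.9341  -0.028 ] deg [   0.0373 -155.5427   -0.1284]
```

Emit:
send_rows(
  motion=[
    [[0,0,0,-0.9,0,-0.4,-1],[0,0,0,-0.9,0,-0.4,-1],[0,0,0,-0.9,0,-0.4,-1],[0,0,0,-0.9,0,-0.4,-1],[0,0,0,-0.9,0,-0.4,-1]],
  ],
)

```text
clock: 0.52
tool_pos: [0.3244, -0.4943, 0.2523]
eef_rot: [-0.15, 0.691, -0.691, 0.15]
contact_force: [-0.3, 0.4, 0.1]
opening: 0.999
```

Emit:
send_rows(
  motion=[
    [[0,0,0,-0.9,0.2,-0.4,-1],[0,0,0,-0.9,0.2,-0.4,-1],[0,0,0,-0.9,0.2,-0.4,-1],[0,0,0,-0.9,0.2,-0.4,-1],[0,0,0,-0.9,0.2,-0.4,-1]],
  ],
)

```text
clock: 0.93
tool_pos: [0.3898, -0.4206, 0.2322]
eef_rot: [-0.15, 0.691, -0.691, 0.15]
contact_force: [-0.0, -0.6, -0.1]
opening: 1.0
```

Emit:
send_rows(
  motion=[
    [[0,0,0,-0.9,0.2,-0.4,-1],[0,0,0,-0.9,0.2,-0.4,-1],[0,0,0,-0.9,0.2,-0.4,-1],[0,0,0,-0.9,0.2,-0.4,-1],[0,0,0,-0.9,0.2,-0.4,-1]],
  ],
)

```text
clock: 1.35
tool_pos: [0.4552, -0.347, 0.2122]
eef_rot: [-0.15, 0.691, -0.691, 0.15]
contact_force: [0.4, -0.5, -0.4]
opening: 0.997
```

```bash
python3 go.py 0.591 -0.195 0.12 -66
```

```text
t 1.35 p [ 0.4552 -0.347   0.2122] op 0.997 q [ 0.66    0.671  -0.1505  1.7709  0.1433  0.7111 -0.7112] F [ 0.4099 -0.4777 -0.3723] M [ 0.0296  0.0319 -0.0138]
tool axes (cols)
 [[-0.9103 -0.0007  0.414 ]
 [-0.414   0.0004 -0.9103]
 [ 0.0005 -1.     -0.0006]] 
yaw z -65.5443342860264
shift units (20mm), tool axes: [-9.3312  4.6082 -4.1045]
turn units(.08): [0.0081 0.0994 0.0058] deg [0.037  0.4557 0.0265]
```

Emit:
send_rows(
  motion=[
    [[0,0,0,-0.9,0.4,-0.4,-1],[0,0,0,-0.9,0.4,-0.4,-1],[0,0,0,-0.9,0.4,-0.4,-1],[0,0,0,-0.9,0.4,-0.4,-1],[0,0,0,-0.9,0.4,-0.4,-1]],
  ],
)

```text
clock: 1.77
tool_pos: [0.5205, -0.2734, 0.172]
eef_rot: [-0.15, 0.691, -0.691, 0.15]
contact_force: [-0.3, -0.6, 0.1]
opening: 1.004
```

Emit:
send_rows(
  motion=[
    [[0,0,0,-0.97,0.5,-0.42,-1],[0,0,0,-0.97,0.5,-0.42,-1],[0,0,0,-0.97,0.5,-0.42,-1],[0,0,0,-0.97,0.5,-0.42,-1],[0,0,0,-0.97,0.5,-0.42,-1]],
  ],
)

```text
clock: 2.18
tool_pos: [0.5914, -0.195, 0.1218]
eef_rot: [-0.15, 0.691, -0.691, 0.149]
contact_force: [-1.2, -0.4, 0.0]
opening: 1.0
```

```bash
python3 go.py 0.591 -0.195 0.12 -66; python3 - <<'E'
from h import *
from plant import imaging
t=load("top0");
n=imaging.snapshot("scene");i=n["img"]
cv2.imwrite("pics/s1.png",cv2.resize(i[120:260,180:380,::-1],(800,560),interpolation=cv2.INTER_CUBIC))
E
```

```text
t 2.18 p [ 0.5914 -0.195   0.1218] op 1.0 q [ 0.2952  0.8535 -0.092   1.678   0.1202  0.6164 -1.0076] F [-1.1721 -0.3802  0.0025] M [ 0.0279 -0.0651  0.0343]
tool axes (cols)
 [[-0.9103 -0.0009  0.414 ]
 [-0.414   0.0002 -0.9103]
 [ 0.0007 -1.     -0.0005]] 
yaw z -65.54234253102537
shift units (20mm), tool axes: [ 0.0204  0.0899 -0.007 ]
turn units(.08): [0.0063 0.0998 0.0093] deg [0.0291 0.4577 0.0427]
```

View pics/s1.png

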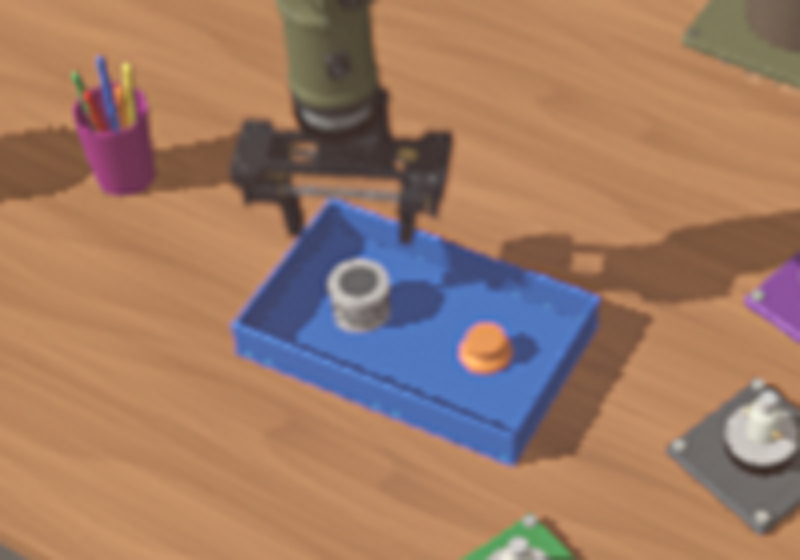

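The gripper's fingers (crop 295,215 and 405,225) straddle a point straight above the cap (358,290), and the bin walls are clear. I descend 97 mm.

Emit:
send_rows(
  motion=[
    [[0,0,0,0,0.95,0,-1],[0,0,0,0,0.95,0,-1],[0,0,0,0,0.9,0,-1],[0,0,0,0,0.6,0,-1],[0,0,0,0,0.4,0,-1]],
  ],
)

```text
clock: 2.65
tool_pos: [0.5901, -0.1958, 0.0451]
eef_rot: [-0.15, 0.691, -0.691, 0.149]
contact_force: [0.3, 0.6, -0.2]
opening: 1.003
```

Emit:
send_rows(
  motion=[
    [[0,0,0,0,0.4,0,-1],[0,0,0,0,0.4,0,-1],[0,0,0,0,0.2,0,-1],[0,0,0,0,0,0,-1],[0,0,0,0,0,0,-1]],
  ],
)

```text
clock: 3.07
tool_pos: [0.5913, -0.196, 0.0269]
eef_rot: [0.15, -0.691, 0.691, -0.15]
contact_force: [0.2, 0.1, -0.1]
opening: 0.999
```

```bash
python3 go.py 0.591 -0.195 0.025 -66;python3 - <<'E'
from h import *
from plant import imaging
n=imaging.snapshot("scene");i=n["img"]
cv2.imwrite("pics/s2.png",cv2.resize(i[150:240,220:345,::-1],(800,576),interpolation=cv2.INTER_CUBIC))
E
```

```text
t 3.07 p [ 0.5913 -0.196   0.0269] op 0.999 q [ 0.2853  0.9998 -0.0714  1.6988  0.1393  0.4475 -1.023 ] F [ 0.1629  0.076  -0.1188] M [ 0.0539  0.0957 -0.0326]
tool axes (cols)
 [[-0.9103  0.0004  0.4139]
 [-0.4139 -0.0002 -0.9103]
 [-0.0003 -1.      0.0004]] 
yaw z -65.54704765823729
shift units (20mm), tool axes: [-0.0041  0.0972 -0.0514]
turn units(.08): [-0.0044  0.0988 -0.0042] deg [-0.02   0.453 -0.019]
```

View pics/s2.png

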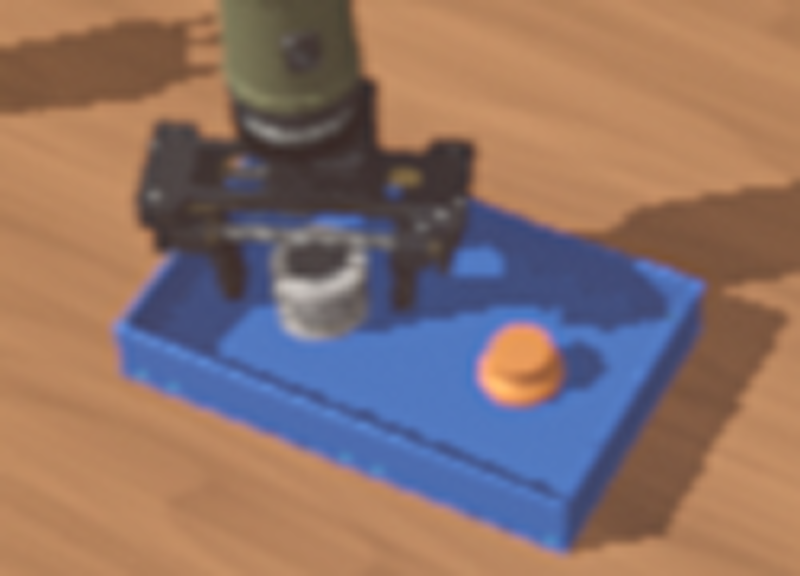

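The fingers straddle the cap (crop 230,270 and 405,275, with the cap at 320,285). I close at 40 N.

Emit:
send_rows(
  motion=[
    [[0,0,0,0,0,0,1],[0,0,0,0,0,0,1],[0,0,0,0,0,0,1],[0,0,0,0,0,0,1],[0,0,0,0,0,0,1]],
  ],
  force=40,
)

```text
clock: 3.53
tool_pos: [0.5912, -0.1959, 0.0269]
eef_rot: [0.15, -0.691, 0.691, -0.15]
contact_force: [-0.5, 0.6, 0.5]
opening: 0.646
```

Emit:
send_rows(
  motion=[
    [[0,0,0,0,0,0,1],[0,0,0,0,0,0,1],[0,0,0,0,0,0,1],[0,0,0,0,0,0,1],[0,0,0,0,0,0,1]],
  ],
)

```text
clock: 3.95
tool_pos: [0.5911, -0.1957, 0.0268]
eef_rot: [-0.15, 0.691, -0.691, 0.15]
contact_force: [-0.8, 0.3, 2.2]
opening: 0.609
```

```bash
python3 go.py 0.591 -0.195 0.025 -66
```

```text
t 3.95 p [ 0.5911 -0.1957  0.0268] op 0.609 q [ 0.2853  0.9999 -0.0716  1.6992  0.1392  0.4475 -1.023 ] F [-0.8434  0.2771  2.1973] M [ 0.2586  0.1254 -0.0553]
tool axes (cols)
 [[-0.9102 -0.      0.4141]
 [-0.4141  0.0001 -0.9102]
 [-0.     -1.     -0.0001]] 
yaw z -65.53828500011387
shift units (20mm), tool axes: [-0.0095  0.0918 -0.0355]
turn units(.08): [ 0.0017  0.1007 -0.0004] deg [ 0.008   0.4617 -0.002 ]
```

Emit:
send_rows(
  motion=[
    [[0,0,0,0,-0.3,0,1],[0,0,0,0,-0.6,0,1],[0,0,0,0,-0.8,0,1],[0,0,0,0,-0.9,0,1],[0,0,0,0,-0.9,0,1]],
  ],
)

```text
clock: 4.37
tool_pos: [0.591, -0.1961, 0.0981]
eef_rot: [0.15, -0.691, 0.691, -0.15]
contact_force: [0.7, 0.1, -1.8]
opening: 0.609
```

Emit:
send_rows(
  motion=[
    [[0,0,0,0,-0.9,0,1],[0,0,0,0,-0.9,0,1],[0,0,0,0,-0.9,0,1],[0,0,0,0,-0.6,0,1],[0,0,0,0,-0.3,0,1]],
  ],
)

```text
clock: 4.78
tool_pos: [0.592, -0.1963, 0.1712]
eef_rot: [0.149, -0.69, 0.692, -0.151]
contact_force: [-0.1, -1.0, -1.3]
opening: 0.606
```

```bash
python3 go.py 0.557 0.204 0.16 -66;python3 - <<'E'
from h import *
from plant import imaging
n=imaging.snapshot("scene");i=n["img"]
cv2.imwrite("pics/s3.png",cv2.resize(i[110:240,200:380,::-1],(800,576),interpolation=cv2.INTER_CUBIC))
E
```

```text
t 4.78 p [ 0.592  -0.1963  0.1712] op 0.606 q [ 0.3023  0.7837 -0.1012  1.6504  0.1102  0.7096 -0.9974] F [-0.1213 -0.9805 -1.2683] M [ 0.0358 -0.0274 -0.0112]
tool axes (cols)
 [[-0.9104  0.0033  0.4136]
 [-0.4137 -0.0011 -0.9104]
 [-0.0025 -1.      0.0024]] 
yaw z -65.56584921869388
shift units (20mm), tool axes: [ -6.6853   0.5306 -18.9495]
turn units(.08): [-0.0295  0.0948 -0.0316] deg [-0.1354  0.4343 -0.145 ]
```

View pics/s3.png

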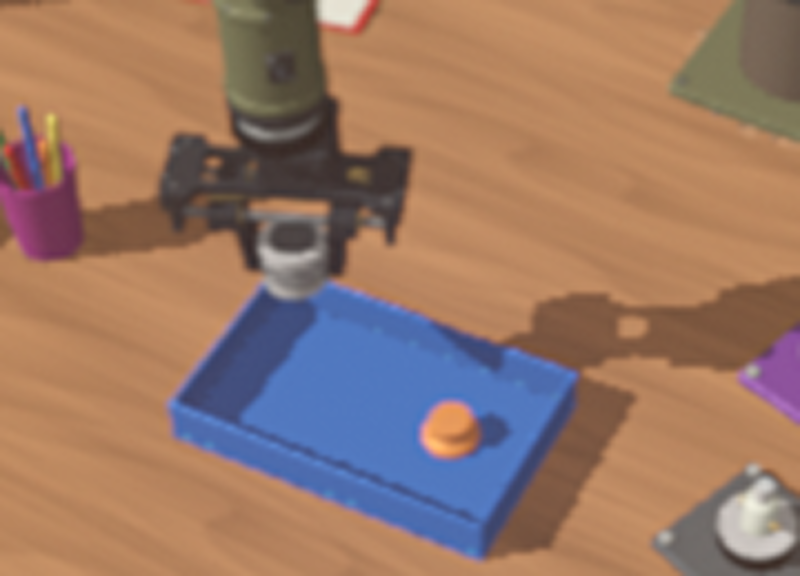

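The cap is held upright between the jaws (crop 293,260). I carry it over to the black stand.

Emit:
send_rows(
  motion=[
    [[0,0,0,-0.2,0,-0.6,1],[0,0,0,-0.33,0,-0.94,1],[0,0,0,-0.33,0,-0.94,1],[0,0,0,-0.33,0,-0.94,1],[0,0,0,-0.33,0,-0.94,1]],
  ],
)

```text
clock: 5.25
tool_pos: [0.5814, -0.1016, 0.1673]
eef_rot: [-0.151, 0.692, -0.69, 0.149]
contact_force: [-0.2, 0.4, -1.1]
opening: 0.602
```

Emit:
send_rows(
  motion=[
    [[0,0,0,-0.33,0,-0.94,1],[0,0,0,-0.33,0,-0.94,1],[0,0,0,-0.33,0,-0.94,1],[0,0,0,-0.33,0,-0.94,1],[0,0,0,-0.33,0,-0.94,1]],
  ],
)

```text
clock: 5.67
tool_pos: [0.5723, -0.0026, 0.1674]
eef_rot: [-0.151, 0.691, -0.691, 0.149]
contact_force: [0.4, -1.1, -1.1]
opening: 0.61
```

Emit:
send_rows(
  motion=[
    [[0,0,0,-0.33,0,-0.94,1],[0,0,0,-0.33,0,-0.94,1],[0,0,0,-0.33,0,-0.94,1],[0,0,0,-0.33,0,-0.94,1],[0,0,0,-0.33,0,-0.94,1]],
  ],
)

```text
clock: 6.08
tool_pos: [0.5632, 0.0964, 0.1674]
eef_rot: [-0.151, 0.691, -0.691, 0.149]
contact_force: [0.3, -0.1, -1.5]
opening: 0.607
```

Emit:
send_rows(
  motion=[
    [[0,0,0,-0.33,0,-0.94,1],[0,0,0,-0.33,0,-0.94,1],[0,0,0,-0.33,0,-0.94,1],[0,0,0,-0.33,0,-0.94,1],[0,0,0,0,0,0,1]],
  ],
)

```text
clock: 6.5
tool_pos: [0.5554, 0.1809, 0.1674]
eef_rot: [-0.153, 0.692, -0.689, 0.152]
contact_force: [-0.1, 0.4, -1.0]
opening: 0.608
```

```bash
python3 go.py 0.557 0.204 0.16 -66
```

```text
t 6.5 p [0.5554 0.1809 0.1674] op 0.608 q [-0.3776  0.7465 -0.0236  1.7753  0.0192  0.6211 -1.5466] F [-0.0743  0.3799 -1.0247] M [0.0442 0.0062 0.0411]
tool axes (cols)
 [[-0.907  -0.0028  0.4212]
 [-0.4212  0.0041 -0.907 ]
 [ 0.0008 -1.     -0.0049]] 
yaw z -65.09033100131613
shift units (20mm), tool axes: [-0.5605  0.3748 -1.0109]
turn units(.08): [0.0608 0.1985 0.0107] deg [0.2787 0.9098 0.0489]
```

Emit:
send_rows(
  motion=[
    [[0.06,0,0,-0.2,0,-0.35,1],[0,0,0,-0.2,0.2,-0.35,1],[0,0,0,-0.15,0.3,-0.3,1],[0,0,0,0,0.3,0,1],[0,0,0,0,0.3,0,1]],
  ],
)

```text
clock: 6.92
tool_pos: [0.5593, 0.1966, 0.1456]
eef_rot: [0.15, -0.689, 0.693, -0.15]
contact_force: [0.5, -0.1, -2.1]
opening: 0.607
```

Emit:
send_rows(
  motion=[
    [[0,0,0,0,0.4,0,1],[0,0,0,0,0.3,0,1],[0,0,0,0,0.2,0,1],[0,0,0,0,0,0,1],[0,0,0,0,0,0,1]],
  ],
)

```text
clock: 7.33
tool_pos: [0.5597, 0.1961, 0.1284]
eef_rot: [0.149, -0.689, 0.693, -0.15]
contact_force: [0.4, -0.1, -1.3]
opening: 0.605
```

```bash
python3 go.py 0.5573 0.2042 0.10 -66;python3 - <<'E'
from h import *
from plant import imaging
for k,(x,y) in(("scene",(370,220)),("top",(248,200))):
    n=imaging.snapshot(k);np.savez(f"{k}4.npz",**n);i=n["img"]
    cv2.imwrite(f"pics/{k}4.png",cv2.resize(i[y-40:y+40,x-50:x+50,::-1],(700,560),interpolation=cv2.INTER_CUBIC))
E
```

```text
t 7.33 p [0.5597 0.1961 0.1284] op 0.605 q [-0.4127  0.8141 -0.0082  1.7726  0.0208  0.5554 -1.5806] F [ 0.4394 -0.0808 -1.2674] M [ 0.0132 -0.0129 -0.0321]
tool axes (cols)
 [[-0.9105  0.0016  0.4135]
 [-0.4135 -0.0047 -0.9105]
 [ 0.0005 -1.      0.005 ]] 
yaw z -65.57377633560452
shift units (20mm), tool axes: [-0.0602  1.4173 -0.4223]
turn units(.08): [-0.0622  0.093   0.0057] deg [-0.2851  0.4262  0.0259]
```

View pics/scene4.png

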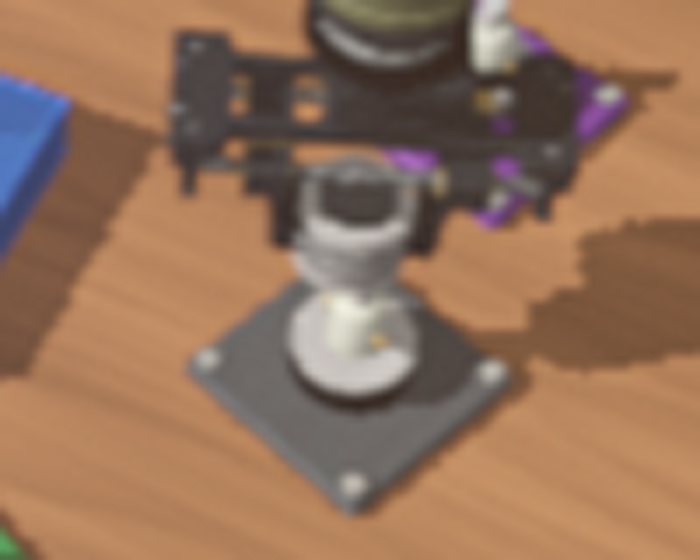

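View pics/top4.png

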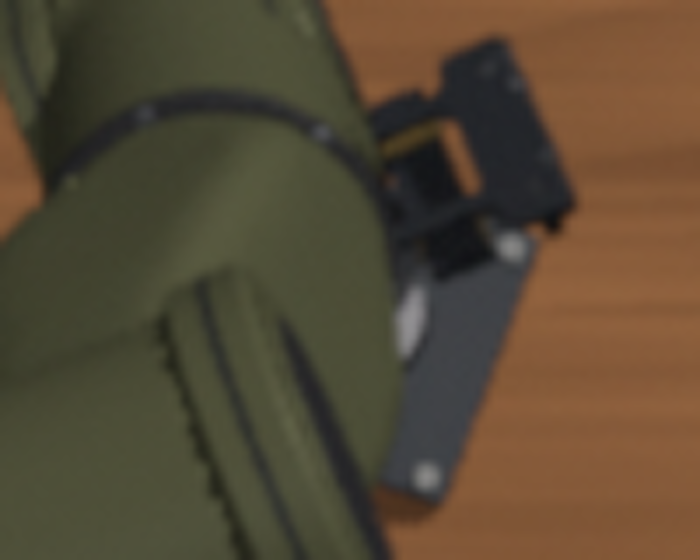

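The scene view shows the cap (crop 357,200) above the barrel and a few mm short of it toward the bin. The top view is blocked by the arm. I correct the offset and then measure the held cap's disc in the scene view.

Emit:
send_rows(
  motion=[
    [[-0.06,0,0,-0.06,0,-0.2,1],[0,0,0,0,0,-0.22,1],[0,0,0,0,0,0,1],[0,0,0,0,0,0,1],[0,0,0,0,0,0,1]],
  ],
)

```text
clock: 7.85
tool_pos: [0.5572, 0.2048, 0.1287]
eef_rot: [0.15, -0.691, 0.691, -0.15]
contact_force: [0.1, 0.2, -1.6]
opening: 0.607
```

```bash
python3 go.py 0.5573 0.2042 0.10 -66;python3 - <<'E'
from h import *
from plant import imaging,get_state
n=imaging.snapshot("scene");np.savez("scene5.npz",**n);i=n["img"]
p=get_state()["tool_pos"];print(p)
c=proj(n,[p+[0,0,.02]])[0];print(c)
x,y=c.astype(int)
v=cv2.cvtColor(i,cv2.COLOR_RGB2HSV)[...,2];print(v[y-10:y+12,x-12:x+13])
x,y=370,220
cv2.imwrite("pics/scene5.png",cv2.resize(i[y-40:y+40,x-50:x+50,::-1],(800,640),interpolation=cv2.INTER_CUBIC)[:600])
E
```

```text
t 7.85 p [0.5572 0.2048 0.1287] op 0.607 q [-0.4235  0.8141 -0.0112  1.7705  0.0157  0.557  -1.5882] F [ 0.1479  0.2007 -1.5592] M [ 0.0152 -0.03   -0.0098]
tool axes (cols)
 [[-0.9101  0.0002  0.4143]
 [-0.4143 -0.0001 -0.9101]
 [-0.0001 -1.      0.0001]] 
yaw z -65.5250646037844
shift units (20mm), tool axes: [0.0101 1.4365 0.0285]
turn units(.08): [-0.0016  0.1036 -0.0015] deg [-0.0074  0.4749 -0.007 ]
[0.55729767 0.20459781 0.12869761]
[373.32849448 207.865402  ]
[[ 76  74  80 106 130 138 128 104  82  75  73  70  68  69  69  69  69  70
   70  70  67  65  64  66  64]
 [ 78  78  78  82  88  91  89  80  74  72  70  69  70  70  69  68  69  69
   69  71  70  70  69  69  68]
 [ 75  73  71  67  67  66  64  65  67  67  68  69  68  67  66  67  66  68
   68  68  68  68  70  70  70]
 [ 79  80  77  80  92  97  96  93  90  87  80  79  75  71  68  66  66  65
   65  65  67  68  68  71  72]
 [ 80  84  91 116 148 161 161 156 152 144 132 124 120 110  99  97 111 107
   90  86  84  82  82  77  72]
 [ 74  78  87 122 163 182 185 182 178 172 163 158 157 153 140 148 177 176
  156 139 132 133 130 109  79
[... 982 characters left out ...]
55 139 129 119 106 101 109 121 134 147
  150 136 101  69  62  64  90]
 [112  71  59  67 111 167 193 196 195 195 194 185 171 166 177 189 195 193
  179 143  94  63  61  66 107]
 [111  67  58  77 122 155 175 188 195 198 199 196 195 195 196 195 193 175
  146 113  79  63  58  68 116]
 [124  91  89 108 138 156 162 170 181 184 183 179 176 173 167 162 152 128
  103  83  65  58  57  83 139]
 [166 150 153 163 168 168 162 158 158 160 160 156 148 139 130 123 114 101
   92  87  79  70  78 118 159]
 [186 183 181 177 179 172 161 158 151 146 146 143 136 124 113 109 103  97
  106 127 136 130 138 164 178]
 [190 184 167 154 173 178 166 156 150 149 149 141 130 121 115 109 103 103
  124 164 181 182 182 184 184]]
```

View pics/scene5.png

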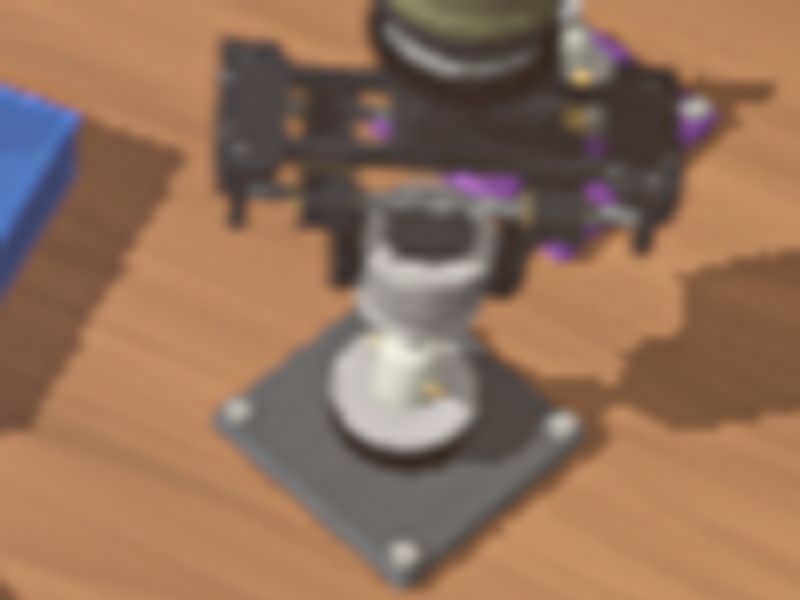

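The cap is now centred over the barrel: its disc centre is at about column 373.6 against a predicted 373.3. I lower it carefully.

Emit:
send_rows(
  motion=[
    [[0,0,0,0,0.4,0,1],[0,0,0,0,0.4,0,1],[0,0,0,0,0.3,0.03,1],[0,0,0,0,0.2,0,1],[0,0,0,0,0.1,0,1]],
  ],
)

```text
clock: 8.32
tool_pos: [0.557, 0.2037, 0.0994]
eef_rot: [0.15, -0.691, 0.691, -0.149]
contact_force: [-0.5, -0.4, -1.3]
opening: 0.607
```

Emit:
send_rows(
  motion=[
    [[0,0,0,0,0.1,0,1],[0,0,0,0,0.1,0,1],[0,0,0,0,0.1,0,1],[0,0,0,0,0.1,0,1],[0,0,0,0,0,0,1]],
  ],
)

```text
clock: 8.73
tool_pos: [0.5574, 0.2041, 0.0923]
eef_rot: [0.15, -0.691, 0.691, -0.15]
contact_force: [0.7, -0.6, -1.8]
opening: 0.606
```

Emit:
send_rows(
  motion=[
    [[0,0,0,0,0.1,0,1],[0,0,0,0,0.15,0,1],[0,0,0,0,0.15,0,1],[0,0,0,0,0.15,0,1],[0,0,0,0,0.05,0,1]],
  ],
)

```text
clock: 9.15
tool_pos: [0.5573, 0.204, 0.08]
eef_rot: [0.15, -0.691, 0.691, -0.15]
contact_force: [0.1, -0.3, -1.0]
opening: 0.609
```

```bash
python3 go.py 0.5573 0.2042 0.076 -66
```

```text
t 9.15 p [0.5573 0.204  0.08  ] op 0.609 q [-0.4224  0.8913 -0.011   1.7882  0.0192  0.4629 -1.5904] F [ 0.0983 -0.3363 -1.0373] M [-0.0353 -0.0082 -0.0039]
tool axes (cols)
 [[-0.9103 -0.0007  0.414 ]
 [-0.414  -0.0004 -0.9103]
 [ 0.0008 -1.      0.    ]] 
yaw z -65.5416789247943
shift units (20mm), tool axes: [-0.0064  0.2011 -0.0081]
turn units(.08): [-0.0006  0.1     0.01  ] deg [-0.0028  0.4583  0.0459]
```

Emit:
send_rows(
  motion=[
    [[0,0,0,0,0.1,0,1],[0,0,0,0,0.05,0,1],[0,0,0,0,0.05,0,1],[0,0,0,0,0.05,0,1],[0,0,0,0,0,0,1]],
  ],
)

```text
clock: 9.57
tool_pos: [0.5576, 0.2041, 0.0757]
eef_rot: [0.15, -0.691, 0.691, -0.15]
contact_force: [0.3, -0.9, -0.1]
opening: 0.608
```

Emit:
send_rows(
  motion=[
    [[0,0,0,0,0.05,0,1],[0,0,0,0,0.05,0,1],[0,0,0,0,0,0,1],[0,0,0,0,0,0,1],[0,0,0,0,0,0,1]],
  ],
)

```text
clock: 9.98
tool_pos: [0.5577, 0.2042, 0.0753]
eef_rot: [-0.149, 0.691, -0.691, 0.15]
contact_force: [-3.5, -1.7, 12.0]
opening: 0.604
```

```bash
python3 go.py 0.5573 0.2042 0.076 -66
```

```text
t 9.98 p [0.5577 0.2042 0.0753] op 0.604 q [-0.4225  0.899  -0.0107  1.7895  0.0195  0.4523 -1.5907] F [-3.5474 -1.6669 12.0498] M [-0.1954  0.6768  0.016 ]
tool axes (cols)
 [[-0.9103  0.0009  0.4139]
 [-0.4139  0.0003 -0.9103]
 [-0.0009 -1.      0.0001]] 
yaw z -65.55062930469565
shift units (20mm), tool axes: [ 0.0187 -0.0367 -0.011 ]
turn units(.08): [-0.0014  0.098  -0.0117] deg [-0.0065  0.4494 -0.0538]
```

The cap is stopped on the pins at TCP z 0.0755 with about 12 N, as predicted. I turn it under this light push.

Emit:
send_rows(
  motion=[
    [[0,0.4,0,0,0,0,1],[0,0.4,0,0,0,0,1],[0,0.4,0,0,0,0,1],[0,0.4,0,0,0,0,1],[0,0.4,0,0,0,0,1]],
  ],
)

```text
clock: 10.4
tool_pos: [0.5586, 0.2042, 0.0752]
eef_rot: [-0.093, 0.701, -0.701, 0.095]
contact_force: [-1.0, -1.1, 8.5]
opening: 0.609
```

```bash
python3 go.py 0.5573 0.2042 0.076 -66
```

```text
t 10.4 p [0.5586 0.2042 0.0752] op 0.609 q [-0.4432  0.9006  0.0263  1.7897 -0.0462  0.4492 -1.6907] F [-0.9877 -1.1141  8.4968] M [-0.2782  0.1978  0.2267]
tool axes (cols)
 [[-0.965   0.0027  0.2624]
 [-0.2624  0.0006 -0.965 ]
 [-0.0028 -1.      0.0001]] 
yaw z -74.79039307233917
shift units (20mm), tool axes: [ 0.0636 -0.042  -0.0172]
turn units(.08): [-0.0039 -1.9178 -0.0343] deg [-0.0178 -8.7904 -0.1573]
```

Emit:
send_rows(
  motion=[
    [[0,-0.7,0,0.05,0,0,1],[0,-0.7,0,0,0,0,1],[0,-0.7,0,0,0,0,1],[0,-0.5,0,0,0,0,1],[0,-0.5,0,0,0,0,1]],
  ],
)

```text
clock: 10.82
tool_pos: [0.5581, 0.2045, 0.0753]
eef_rot: [-0.179, 0.684, -0.683, 0.182]
contact_force: [-0.4, -0.2, 9.8]
opening: 0.608
```

Emit:
send_rows(
  motion=[
    [[0,-0.5,0,0,0,0,1],[0,-0.5,0,0,0,0,1],[0,-0.5,0,0,0,0,1],[0,-0.5,0,0,0,0,1],[0,-0.5,0,0,0,0,1]],
  ],
)

```text
clock: 11.23
tool_pos: [0.5582, 0.2045, 0.0753]
eef_rot: [-0.246, 0.662, -0.662, 0.249]
contact_force: [-0.2, -0.4, 8.5]
opening: 0.609
```

```bash
python3 go.py 0.5573 0.2042 0.076 -66
```

```text
t 11.23 p [0.5582 0.2045 0.0753] op 0.609 q [-0.385   0.898  -0.0769  1.7887  0.1373  0.4558 -1.4108] F [-0.2411 -0.3542  8.4812] M [-0.0077  0.0748 -0.1457]
tool axes (cols)
 [[-0.7544  0.0038  0.6564]
 [-0.6564  0.0016 -0.7544]
 [-0.004  -1.      0.0013]] 
yaw z -48.97205059578933
shift units (20mm), tool axes: [ 0.0438 -0.0327 -0.0176]
turn units(.08): [-0.0087  3.7149 -0.0516] deg [-0.0397 17.0281 -0.2365]
```

Emit:
send_rows(
  motion=[
    [[0,-0.5,0,0.03,0.02,0,1],[0,-0.5,0,0,0,0,1],[0,-0.5,0,0,0,0,1],[0,-0.5,0,0,0,0,1],[0,-0.5,0,0,0,0,1]],
  ],
)

```text
clock: 11.65
tool_pos: [0.5579, 0.2045, 0.0753]
eef_rot: [-0.311, 0.634, -0.634, 0.314]
contact_force: [-1.8, 0.1, 10.5]
opening: 0.605
```

Emit:
send_rows(
  motion=[
    [[0,-0.5,0,0,0,0,1],[0,-0.5,0,0,0,0,1],[0,-0.5,0,0,0,0,1],[0,-0.5,0,0,0,0,1],[0,-0.5,0,0,0,0,1]],
  ],
)

```text
clock: 12.07
tool_pos: [0.5578, 0.2045, 0.0752]
eef_rot: [0.373, -0.6, 0.6, -0.376]
contact_force: [-1.9, 1.1, 9.4]
opening: 0.609
```

```bash
python3 go.py 0.5573 0.2042 0.076 -66
```

```text
t 12.07 p [0.5578 0.2045 0.0752] op 0.609 q [-0.3315  0.9004 -0.1709  1.7874  0.2957  0.474  -1.1571] F [-1.8591  1.1166  9.4059] M [ 0.1841  0.3569 -0.1051]
tool axes (cols)
 [[-0.4391  0.0041  0.8984]
 [-0.8984  0.0022 -0.4392]
 [-0.0037 -1.      0.0027]] 
yaw z -26.049817940601983
shift units (20mm), tool axes: [ 0.0246 -0.0389 -0.0139]
turn units(.08): [-0.0164  8.7158 -0.0569] deg [-0.0753 39.9504 -0.2607]
```

Emit:
send_rows(
  motion=[
    [[0,-0.5,0,0,0,0,1],[0,-0.5,0,0,0,0,1],[0,-0.5,0,0,0,0,1],[0,-0.5,0,0,0,0,1],[0,-0.5,0,0,0,0,1]],
  ],
)

```text
clock: 12.48
tool_pos: [0.557, 0.2039, 0.074]
eef_rot: [0.432, -0.559, 0.56, -0.433]
contact_force: [0.7, -0.5, -1.0]
opening: 0.606
```

Emit:
send_rows(
  motion=[
    [[0,-0.5,0,0,0,0,1],[0,-0.5,0,0,0,0,1],[0,-0.5,0,0,0,0,1],[0,-0.5,0,0,0,0,1],[0,-0.5,0,0,0,0,1]],
  ],
)

```text
clock: 12.9
tool_pos: [0.5573, 0.2035, 0.0738]
eef_rot: [0.485, -0.513, 0.514, -0.487]
contact_force: [1.2, -0.9, 1.1]
opening: 0.605
```

```bash
python3 go.py 0.5573 0.2042 0.076 -66
```

```text
t 12.9 p [0.5573 0.2035 0.0738] op 0.605 q [-0.2761  0.9094 -0.2671  1.785   0.4467  0.5046 -0.8937] F [ 1.1682 -0.8836  1.1048] M [-0.045  -0.2929 -0.013 ]
tool axes (cols)
 [[-0.0545  0.0025  0.9985]
 [-0.9985  0.0006 -0.0545]
 [-0.0007 -1.      0.0025]] 
yaw z -3.1269289922764507
shift units (20mm), tool axes: [-0.0343 -0.1097 -0.0033]
turn units(.08): [-0.0226 13.7168 -0.0249] deg [-0.1036 62.8731 -0.1143]
```

The cap dropped (force fell to zero, z 0.074). I ease back about 6° to centre the keyway and press further.

Emit:
send_rows(
  motion=[
    [[0,0.5,0,0,0,0,1],[0,0.5,0,0,0,0,1],[0,0.4,0,0,0.05,0,1],[0,0,0,0,0.05,0,1],[0,0,0,0,0.05,0,1]],
  ],
)

```text
clock: 13.32
tool_pos: [0.5571, 0.2038, 0.0707]
eef_rot: [0.456, -0.54, 0.54, -0.457]
contact_force: [1.4, 0.9, 3.4]
opening: 0.603
```

```bash
python3 go.py 0.5573 0.2042 0.0618 -10
```

```text
t 13.32 p [0.5571 0.2038 0.0707] op 0.603 q [-0.2937  0.912  -0.237   1.7868  0.4071  0.4888 -0.9712] F [1.4497 0.8551 3.3557] M [ 0.101  -0.3708 -0.0018]
tool axes (cols)
 [[-0.1666  0.0021  0.986 ]
 [-0.986   0.0007 -0.1666]
 [-0.001  -1.      0.002 ]] 
yaw z -9.58844030497591
shift units (20mm), tool axes: [-0.021   0.4426  0.0081]
turn units(.08): [-0.0246  0.0898 -0.0128] deg [-0.1128  0.4116 -0.0585]
```

Engaged: z has dropped below pin level and the spring is being felt (about 4.6 N net). I push home.

Emit:
send_rows(
  motion=[
    [[0,0,0,0,0.08,0,1],[0,0,0,0,0.08,0,1],[0,0,0,0,0.08,0,1],[0,0,0,0,0.08,0,1],[0,0,0,0,0,0,1]],
  ],
  force=55,
)

```text
clock: 13.73
tool_pos: [0.557, 0.2038, 0.064]
eef_rot: [0.456, -0.54, 0.54, -0.457]
contact_force: [3.5, 0.6, 4.3]
opening: 0.603
```

```bash
python3 go.py 0.5573 0.2042 0.0618 -10
```

```text
t 13.73 p [0.557  0.2038 0.064 ] op 0.603 q [-0.2965  0.9226 -0.2319  1.788   0.4108  0.4766 -0.9748] F [3.4529 0.6143 4.3116] M [ 0.1065 -0.5588  0.0064]
tool axes (cols)
 [[-0.1671  0.0018  0.9859]
 [-0.9859  0.0008 -0.1671]
 [-0.0011 -1.      0.0016]] 
yaw z -9.617092200924802
shift units (20mm), tool axes: [-0.0229  0.1093  0.0097]
turn units(.08): [-0.0206  0.0835 -0.014 ] deg [-0.0942  0.383  -0.0643]
```

Emit:
send_rows(
  motion=[
    [[0,0,0,0,0.05,0.015,1],[0,0,0,0,0.05,0,1],[0,0,0,0,0.03,0,1],[0,0,0,0,0,0,1],[0,0,0,0,0,0,1]],
  ],
)

```text
clock: 14.15
tool_pos: [0.557, 0.2038, 0.0618]
eef_rot: [0.456, -0.54, 0.54, -0.457]
contact_force: [1.6, 0.4, 8.3]
opening: 0.603
```

```bash
python3 go.py 0.5573 0.2042 0.0618 -10
```

```text
t 14.15 p [0.557  0.2038 0.0618] op 0.603 q [-0.2973  0.9261 -0.2304  1.788   0.412   0.4732 -0.9757] F [1.5786 0.4424 8.3237] M [ 0.0486 -0.2662 -0.0242]
tool axes (cols)
 [[-0.167   0.0015  0.986 ]
 [-0.986   0.0008 -0.167 ]
 [-0.001  -1.      0.0013]] 
yaw z -9.614140549762405
shift units (20mm), tool axes: [-0.0222  0.002   0.0094]
turn units(.08): [-0.0168  0.0842 -0.0126] deg [-0.0769  0.3859 -0.0576]
```

Emit:
send_rows(
  motion=[
    [[0,0,0,0,0.03,0,1],[0,0,0,0,0.02,0,1],[0,0,0,0,0,0,1],[0,0,0,0,0,0,1],[0,0,0,0,0,0,1]],
  ],
)

```text
clock: 14.57
tool_pos: [0.557, 0.2038, 0.0618]
eef_rot: [0.456, -0.54, 0.54, -0.457]
contact_force: [-0.7, 0.5, 15.6]
opening: 0.604
```

```bash
python3 go.py 0.5573 0.2042 0.0618 -10;python3 - <<'E'
from h import *
from plant import imaging
n=imaging.snapshot("scene");i=n["img"]
x,y=370,225
cv2.imwrite(f"pics/scene8.png",cv2.resize(i[y-30:y+30,x-40:x+40,::-1],(800,600),interpolation=cv2.INTER_CUBIC))
E
```

```text
t 14.57 p [0.557  0.2038 0.0618] op 0.604 q [-0.2977  0.9261 -0.2299  1.7883  0.4122  0.4726 -0.9762] F [-0.7348  0.5227 15.5871] M [-0.0628  0.1484 -0.0025]
tool axes (cols)
 [[-0.1671  0.0019  0.9859]
 [-0.9859  0.0006 -0.1671]
 [-0.0009 -1.      0.0017]] 
yaw z -9.620949606859089
shift units (20mm), tool axes: [-0.0223 -0.0007  0.0095]
turn units(.08): [-0.0216  0.0827 -0.0116] deg [-0.0988  0.3791 -0.0534]
```

View pics/scene8.png

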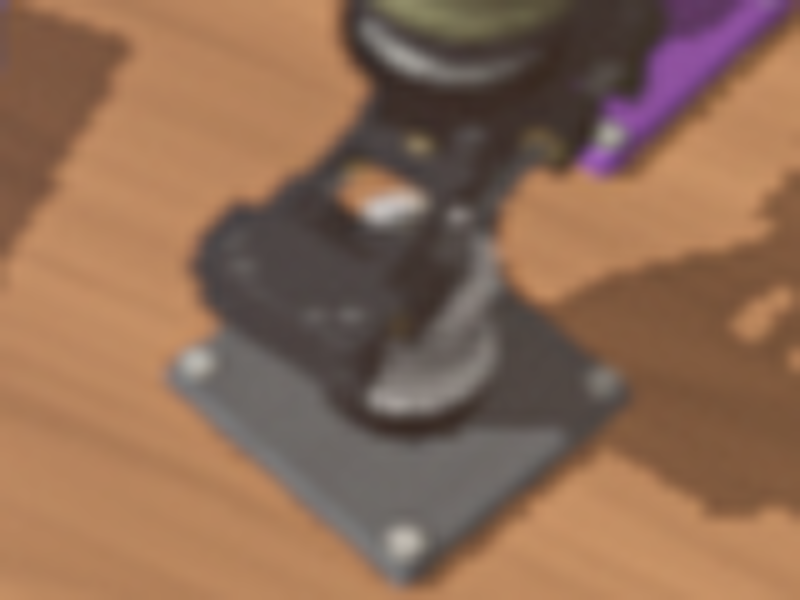

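The cap sits on the shoulder ring (crop 430,380) with no gap. It hit a hard stop at exactly the predicted z of 0.0618, at 15.6 N. I check that the hold is steady.

Emit:
send_rows(
  motion=[
    [[0,0,0,0,0.02,0,1],[0,0,0,0,0,0,1],[0,0,0,0,0,0,1],[0,0,0,0,0,0,1],[0,0,0,0,0,0,1]],
  ],
)

```text
clock: 15.03
tool_pos: [0.557, 0.2038, 0.0618]
eef_rot: [0.456, -0.54, 0.54, -0.457]
contact_force: [-0.4, -0.6, 19.8]
opening: 0.61
```

Emit:
send_rows(
  motion=[
    [[0,0,0,0,0,0,1],[0,0,0,0,0,0,1],[0,0,0,0,0,0,1],[0,0,0,0,0,0,1],[0,0,0,0,0,0,1]],
  ],
)

```text
clock: 15.45
tool_pos: [0.557, 0.2038, 0.0618]
eef_rot: [0.456, -0.54, 0.54, -0.457]
contact_force: [-1.1, -0.7, 18.6]
opening: 0.602
```

```bash
python3 -c "
from plant import job
print(job.finish_job())"
```

```text
the job is handed in; nothing more can be done
None
```

The cap is seated fully home on the black spotlight. I handed the job in at about 15.5 s with the arm still gripping it and pressing it down.

- **Sequence:** I lifted the grey knurled cap from the bin and lowered it over the white barrel until it stopped on the pins at TCP z 0.0755. I then turned it under about 10 N until the keyways dropped. That took roughly 9° one way, then about 50° back past the starting angle. Finally I pressed it home against the lens spring.
- **Last checks:** The TCP stopped hard at z 0.0618, exactly the height predicted for the rim on the shoulder. More push raised only the force, from 8 to about 19 N, and not the depth. The hold was steady over the last two moves, the grip was set to 55 N, and the opening still matched the 54 mm cap. The last scene picture shows the rim on the shoulder.
- **Disagreements:** The two cameras differed by about 1.5 to 2 mm in x, so I used the mean. I turned about 10° past the drop before easing back, with no torque showing afterwards. The arm blocked the top view at the stand, so the final seating rests on the scene picture, height and force.
- **Not touched:** The orange part, pen cup, carton and look-alike stands were never touched, though I took no final picture of the whole bench.

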